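# Put the two porcelain eggs back in their wooden tray

### The job

On the jumble-sale table, two white porcelain eggs stand loose beside the long wooden egg tray. Set each upright in the empty tray pocket of its size, the large egg in the wide empty pocket and the small egg in the narrow empty one, and let go. They are thin porcelain: grip them lightly and set them down gently, without dropping or pressing them.

Things in the scene. Friction and masses are not known exactly. Their poses are not given: they have to be found in the camera images.
- large_egg_center (a point): Centre (half-way up, 41 mm above its foot) of the loose large white porcelain egg, standing on a flat foot 30 mm across, blunt end up: 82 mm tall, 56 mm across at its widest, 48 mm above the foot; round about its z axis, about 110 g. Breaks at a total contact force above 45 N: grip with about 10 N a finger, let it fall no more than a few mm. The white shaker with a steel cap is not an egg.
- small_egg_center (a point): Centre (half-way up, 30 mm above its foot) of the loose small white porcelain egg, standing on a flat foot 24 mm across, blunt end up: 60 mm tall, 44 mm across at its widest, 35 mm above the foot; round about its z axis, about 60 g. As fragile as the large one.
- wide_pocket (a point): Floor centre of the tray's empty wide pocket: 58 mm across, 10 mm deep, floor 8 mm above the table. x along the row, y across, z up. The fixed wooden tray is 290 x 88 mm, 18 mm high, with four pockets in a row 70 mm apart; towards +x: narrow (holds a 60 mm tall egg), this one, the empty narrow one, wide (holds an 82 mm tall egg). Keep the fingers across the row.
- narrow_pocket (a point): Floor centre of the empty narrow pocket of the same tray: 46 mm across, 10 mm deep, 70 mm from the empty wide one towards +x; same axes, floor 8 mm above the table.
Not all that is in view belongs to the job. Leave any green look-alike of the part that bears small_egg_center alone. Leave any pink look-alike of the part that bears large_egg_center alone.

How it is judged:
By the outcome, as a careful person would: the job done as asked, in the order asked, and still so for the second after the job is handed in, with the robot touching nothing.
It also fails if it takes over 67 s, if anything falls off the work surface, if the arm or the gripper's body presses on something with over 40 N, if the wrist force passes 120 N, or if a joint passes its speed limit or range.

### The arm

A 6-joint arm with a two-finger parallel gripper is mounted at the origin on the work surface. World frame = base frame: x ahead of the robot, y to its left, z up, the work surface at z = 0. Lengths are in m, angles in rad, forces in N, time in s.
With the tool pointing down it reaches from about 0.35 to 0.875 m from the base axis. Payload 4.2 kg.
Tool frame: the origin (TCP) lies on the centre line of the jaws, within the pads' length; the fingertips stand 19 mm ahead of it and the grasp point (between the pads) is the TCP (env.tcp_to_tips is the distance from the TCP to the fingertips, in m); z points along the fingers, y is the line along which they close (so a half turn about z gives the same grasp; the last joint's range is limited). The gripper opens to 85 mm and grips with 20 to 120 N. Pads are 22 mm wide; open, the fingers measure 114 mm over their backs; the gripper's body (76 mm by 85 mm) begins 54 mm behind the grasp point. The pads swing forward as they close: fully open they stand 13 mm farther back than shut.
Start: joints at [1.597, 0.385, 0.008, 0, -1.194, -0.259], TCP at [0.144, 0.608, 0.25] pointing down, gripper open.
Joint ranges: [-3.14, 3.14], [-1.21, 2.06], [-1.07, 1.41], [-3.16, 2.05], [-2.99, -0.16], [-3.1, 3.1]. Speed limits (rad/s): [2.79, 2.79, 3.14, 3.14, 3.14, 3.14].

### API

Orientations are given as a unit quaternion [w, x, y, z].
In Python, from cell import env, optics gives the robot as it stands.
- The arm moves only by the tool drive_tool, never from a script. Its argument "series" is one flat list of numbers, 5 for each row, row after row: the shift along the tool's x, y, z in mm, then the turn about the tool's z in rad, then the closure, from 0 (fully open) to 1 (shut). A call has 1 to 10 rows; each row is the pose to reach, as a shift and turn from the pose commanded when the call began, along the tool's axes at that moment; what a row does not reach only later rows make up. A row lasts 1/10 s, in which the tool goes at most 50 mm and 8.59 degrees, less where a joint would pass 70% of its speed; a pose out of reach is approached as far as the arm can. A call with a gripper value outside its range is refused whole. The fingers move at their own pace and stop on an object; the grip force is fixed at half the most. Time passes only in rows, so rows that repeat a pose let the fingers close. It gives the time, the measured TCP pose, the force, the opening and the grip force at its end, in the units of the state.
- env.observe(): the state, without advancing time (a new reading comes with each control period).
- optics.camera(name): name is "scene" or "top"; returns (picture, depth): 480x640x3 uint8, blue, green, red; 480x640 float32, m along the optical axis (not along the pixel's ray), 0 where there is no reading.
- optics.get_calibration(name): a dict with "camera_matrix" (3x3 intrinsics, pixels), "R" (3x3) and "t" (3): a world point X has camera coordinates R X + t. Camera axes: x right, y down, z forward; pixel columns grow to the right and rows downward; lengths in m; the calibration is good to about 2 mm. A picture is of the moment at which its call begins. get_calibration takes no time and is no camera call.
- env.finish_job(): hands the job in; it is judged then, once.
The state is a dict: "time_s": time; "joints": joint angles; "joint_vel": joint speeds; "joint_efforts": joint torques, N m; "position": TCP position; "tcp_rot": TCP orientation; "wrist_force": force on the tool from outside, world axes, zero at the start; "ft_torque": the same for the moment, N m; "gripper_width": finger opening in m; "grip_force": force on a finger pad.
Only numpy, scipy, OpenCV 4.12 (cv2) and the standard library are available. Lean on these libraries where they do the work, as an engineer would, in place of code of your own. Each camera call takes 0.05 s, during which the arm holds its last target. There are 200 camera calls.

## Working session

There is one attempt and no reset: what is moved stays moved. The work goes in short steps, Python scripts to look and compute and a tool call to move; the robot and the scene stay as the last step left them, time stands still between calls to the robot, and variables do not carry over. Pictures are saved under pics/ and viewed, at most 10 in all, crops included, and the job is handed in when it is done.

Besides the shell and the picture viewer there is one more tool, called after "Request:" as name(argument=value, ...), one argument or row to a line, values as JSON. drive_tool: Moves the arm, as the interface text tells. Its arguments: {"type":"object","properties":{"series":{"type":"array","items":{"type":"number"}}},"required":["series"]}

```bash
mkdir -p pics; ls; python3 - <<'E'
from cell import env, optics
import cv2, numpy as np
for n in ["scene","top"]:
    p,d=optics.camera(n); cv2.imwrite(f"pics/{n}0.png",p); np.save(f"{n}_d.npy",d)
    c=optics.get_calibration(n); print(n,c["camera_matrix"].tolist(),(-c["R"].T@c["t"]).round(3),c["R"].round(2).tolist())
s=env.observe(); print(s)
E
```

```text
pics
scene [[612.2042023775107, 0.0, 315.7945320669841], [0.0, 612.2042023775107, 242.2079650391974], [0.0, 0.0, 1.0]] [ 1.371 -0.109  0.548] [[0.14, 0.99, -0.01], [0.49, -0.08, -0.87], [-0.86, 0.12, -0.49]]
top [[594.3512376441796, 0.0, 321.69704245099007], [0.0, 594.3512376441796, 238.39290217467646], [0.0, 0.0, 1.0]] [4.810e-01 1.000e-03 1.025e+00] [[0.0, -1.0, -0.0], [-1.0, -0.0, -0.08], [0.08, 0.0, -1.0]]
{'time_s': 0.1, 'joints': array([ 1.59658413e+00,  3.85493310e-01,  6.73704381e-03, -3.64208400e-04,
       -1.19400645e+00, -2.58591026e-01]), 'joint_vel': array([ 0.00095579, -0.00288458,  0.00128132,  0.0004074 , -0.00100975,
       -0.00033597]), 'joint_efforts': array([-7.65693403e-04, -3.93319452e+01,  1.88928545e+01,  4.19801071e+00,
       -2.62125992e-03,  5.79714751e-06]), 'position': array([0.14408492, 0.60766435, 0.24932324]), 'tcp_rot': array([ 9.97258528e-04,  9.93224681e-01, -1.16205585e-01, -2.82263113e-05]), 'wrist_force': array([-0.44631649,  0.28910672,  0.62552582]), 'ft_torque': array([0.02574164, 0.00470207, 0.03591042]), 'grip_force': 0.0, 'gripper_width': 0.08512933215942471}
```

View pics/top0.png

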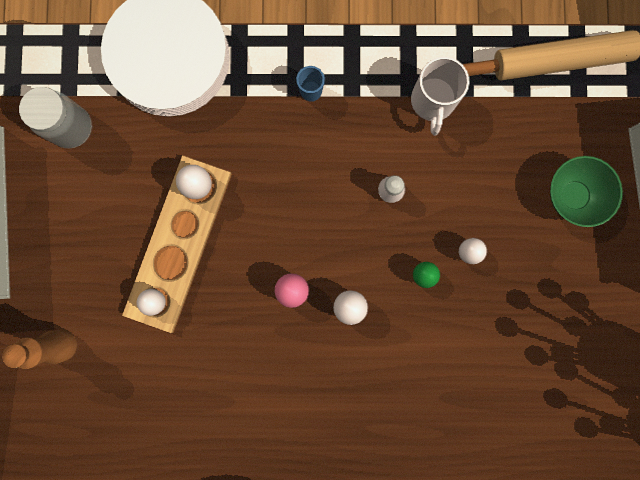

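View pics/scene0.png

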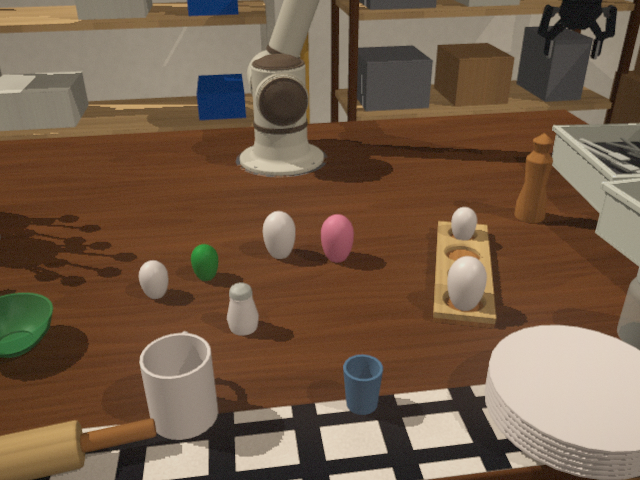

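Candidates in the top view, all whitish or egg-shaped: (351,308) large white egg, (473,251) small white egg, (392,189) shaker with a cap, (292,291) pink decoy, (427,275) green decoy, and (195,182) and (152,301) already seated in the tray. The loose white eggs at (351,308) and (473,251) fit the description: plain white, no cap, standing on the table. The empty pockets are wide at (171,263) and narrow at (184,223). Next I measure these and confirm them in a crop.

```bash
cat > h.py <<'E'
from cell import env, optics
import cv2, numpy as np
def ray(n,uv,z):
    c=optics.get_calibration(n); R,t=c["R"],np.ravel(c["t"])
    o=-R.T@t; d=R.T@np.linalg.solve(c["camera_matrix"],[uv[0],uv[1],1.])
    return o+d*(z-o[2])/d[2]
def blob(m,uv):
    n,l,s,ce=cv2.connectedComponentsWithStats(m.astype(np.uint8)); k=l[int(uv[1]),int(uv[0])]
    return (l==k) if k else None, s[k], ce[k]
def white(p):
    h=cv2.cvtColor(p,cv2.COLOR_BGR2HSV); return (h[...,1]<75)&(h[...,2]>90)
def tri(a,b):
    A=[];B=[]
    for n,uv in (("scene",a),("top",b)):
        o=optics.get_calibration(n); c=-o["R"].T@np.ravel(o["t"]); d=o["R"].T@np.linalg.solve(o["camera_matrix"],[*uv,1.]); d/=np.linalg.norm(d)
        P=np.eye(3)-np.outer(d,d); A.append(P);B.append(P@c)
    return np.linalg.lstsq(np.vstack(A),np.hstack(B),rcond=None)[0]
E
python3 - <<'E'
from h import *
t=cv2.imread("pics/top0.png"); s=cv2.imread("pics/scene0.png")
for nm,ut,us,z in (("large",(351,308),(279,235),.046),("small",(473,251),(154,280),.033)):
    _,st,c=blob(white(t),ut); _,ss,cs=blob(white(s),us)
    print(nm,st,c.round(1),ray("top",c,z).round(4),"scene",ss,cs.round(1),"tri",tri(cs,c).round(4))
h=cv2.cvtColor(t,cv2.COLOR_BGR2HSV)
print("hsv tray/pocket/table",h[250,200],h[263,171],h[223,184],h[300,230])
roi=np.zeros(t.shape[:2],bool); roi[150:340,115:240]=1
g=(h[...,2]>140)&(h[...,1]>70)&roi
cn=max(cv2.findContours(g.astype(np.uint8),0,2)[0],key=cv2.contourArea)
w=np.array([ray("top",q,.018)[:2] for q in cn[:,0]],np.float32)
r=cv2.minAreaRect(w); print("tray",r)
# pocket holes
inside=np.zeros(t.shape[:2],np.uint8); cv2.drawContours(inside,[cv2.convexHull(cn)],-1,1,-1); inside=cv2.erode(inside,np.ones((5,5)))
hole=(inside>0)&~g&~white(t)
for uv in ((171,263),(184,223)):
    m,st,c=blob(hole,uv)
    if m is None: continue
    cc=cv2.findContours(m.astype(np.uint8),0,2)[0][0]
    ww=np.array([ray("top",q,.018)[:2] for q in cc[:,0]],np.float32)
    print("pocket",st,c,cv2.minEnclosingCircle(ww),ray("top",c,.018))
a=cv2.resize(t[150:340,115:245],None,fx=2.4,fy=2.4); b=cv2.resize(t[170:340,270:500],None,fx=2,fy=2)
H=max(a.shape[0],b.shape[0]); cv2.imwrite("pics/crop.png",np.hstack([cv2.copyMakeBorder(x,0,H-x.shape[0],0,0,0) for x in (a,b)]))
E
```

```text
large [333 291  35  34 919] [350.4 307.2] [ 0.4477 -0.0442  0.046 ] scene [ 263  211   32   48 1236] [278.7 233.9] tri [ 0.4474 -0.0454  0.0406]
small [459 238  28  26 575] [472.6 250.7] [ 0.5413 -0.2492  0.033 ] scene [139 260  29  39 897] [153.2 278.7] tri [ 0.5415 -0.2506  0.0299]
hsv tray/pocket/table [ 17 132 230] [ 13 166 190] [ 13 167 192] [ 12 163  97]
tray ((0.5548810362815857, 0.24880683422088623), (0.09089279919862747, 0.29053574800491333), 70.69728088378906)
```

View pics/crop.png

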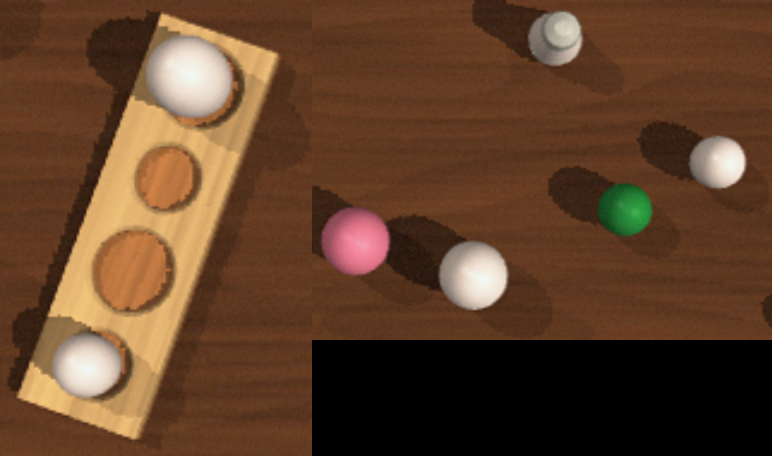

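The crop confirms it: plain white eggs at (351,308) and (473,251), the shaker capped at (392,189), and the two empty pockets at about (171,263) wide and (185,224) narrow. I'll fit the pockets and work out the first move.

```bash
cat >> h.py <<'E'
from scipy.spatial.transform import Rotation as Ro
def shift(X,yaw=None):
    s=env.observe(); q=s["tcp_rot"]; R=Ro.from_quat([q[1],q[2],q[3],q[0]]).as_matrix()
    d=R.T@(np.array(X)-s["position"])*1000; y=np.arctan2(R[1,0],R[0,0])
    return d.round(1), None if yaw is None else round(-(yaw-y),3), s["position"].round(4), "t",round(s["time_s"],1),"w",round(s["gripper_width"],4)
E
python3 - <<'E'
from h import *
t=cv2.imread("pics/top0.png"); h=cv2.cvtColor(t,cv2.COLOR_BGR2HSV).astype(int)
P=[]
for uv,rad in (((171,263),24),((185,224),20)):
    yy,xx=np.mgrid[:480,:640]; roi=np.hypot(xx-uv[0],yy-uv[1])<rad
    m=((h[...,1]>148)|(h[...,2]<170))&roi
    m=cv2.morphologyEx(m.astype(np.uint8),cv2.MORPH_OPEN,np.ones((3,3)))
    m,st,c=blob(m,uv); cc=max(cv2.findContours(m.astype(np.uint8),0,2)[0],key=cv2.contourArea)
    e=cv2.fitEllipse(cv2.convexHull(cc)); P.append(ray("top",e[0],.018)); print(e,c,st,P[-1].round(4))
d=P[1]-P[0]; print(np.linalg.norm(d),np.degrees(np.arctan2(d[1],d[0])), "mid",(P[0]+P[1])/2)
print(shift((.4475,-.045,.16),np.radians(-19.3)))
E
```

```text
((170.47879028320312, 262.6444091796875), (34.288814544677734, 36.245601654052734), 31.07329750061035) [170.46919918 262.76386037] [154 246  34  35 974] [0.5214 0.2592 0.018 ]
((184.75027465820312, 223.97015380859375), (27.57488441467285, 28.67060089111328), 32.263092041015625) [184.71314103 223.99839744] [171 211  28  27 624] [0.5874 0.2363 0.018 ]
0.06979120496006422 -19.157400755890755 mid [0.5544102  0.24774236 0.018     ]
(array([445.9, 564.8,  90.5]), np.float64(0.104), array([0.1441, 0.6077, 0.2493]), 't', 0.1, 'w', 0.0851)
```

Request:
drive_tool(
  series=[40,50,6,0.104,0,80,100,12,0.104,0,120,150,18,0.104,0,160,200,24,0.104,0,190,240,30,0.104,0,220,280,36,0.104,0,250,320,42,0.104,0.1,280,360,48,0.104,0.15,310,400,54,0.104,0.15,340,435,60,0.104,0.15],
)

```text
time_s: 1.1
position: [0.3512, 0.1542, 0.1971]
tcp_rot: [-0.0, 0.986, -0.167, 0.0]
wrist_force: [1.2, 0.9, -0.8]
gripper_width: 0.0727
grip_force: 0.0
```

Request:
drive_tool(
  series=[30,35,10,0,0.15,60,75,20,0,0.15,90,110,30,0,0.15,106,130,30,0,0.15,106,130,30,0,0.15,106,130,30,0,0.15],
)

```text
time_s: 1.7
position: [0.4081, -0.002, 0.1668]
tcp_rot: [0.0, 0.986, -0.169, -0.0]
wrist_force: [-0.4, -0.5, 0.4]
gripper_width: 0.0727
grip_force: 0.0
```

```bash
python3 - <<'E'
from h import *
print(shift((.4475,-.045,.12),np.radians(-19.2)))
p,d=optics.camera("scene"); _,ss,cs=blob(white(p),(279,235)); print(ss,cs)
E
```

```text
(array([51.5, 27.4, 46.8]), np.float64(-0.004), array([ 0.4081, -0.002 ,  0.1668]), 't', 1.7, 'w', 0.0727)
[ 263  211   32   48 1236] [278.66585761 233.92152104]
```

Request:
drive_tool(
  series=[26,14,24,0,0.15,52,27,47,0,0.15,52,27,47,0,0.15,52,27,60,0,0.15,52,27,75,0,0.15,52,27,90,0,0.15,52,27,105,0,0.15,52,27,114,0,0.15,52,27,120,0,0.15,52,27,120,0,0.15],
)

```text
time_s: 2.75
position: [0.4482, -0.0436, 0.0469]
tcp_rot: [0.0, 0.986, -0.167, -0.0]
wrist_force: [0.3, -0.6, 0.6]
gripper_width: 0.0727
grip_force: 0.0
```

```bash
python3 - <<'E'
from h import *
print(shift((.4475,-.045,.046),np.radians(-19.2)))
p,d=optics.camera("scene"); cv2.imwrite("pics/s1.png",cv2.resize(p[150:300,190:370],None,fx=4,fy=4))
E
```

```text
(array([-0.2,  1.5,  0.9]), np.float64(-0.001), array([ 0.4482, -0.0436,  0.0469]), 't', 2.8, 'w', 0.0727)
```

View pics/s1.png

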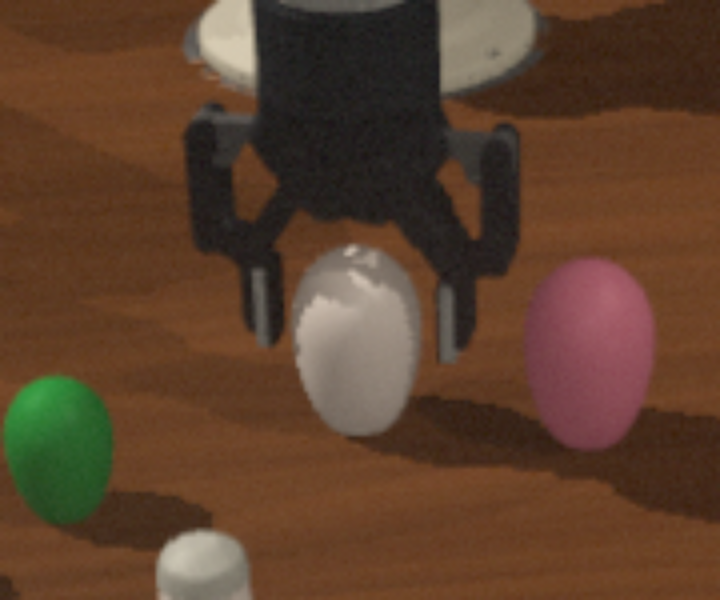

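The picture shows the large egg centred between the pads, with about 20 px of gap on each side (pads at columns 265 and 447). The pads sit a little high, so I'll lower about 6 mm and close in small steps.

Request:
drive_tool(
  series=[0,0,3,0,0.15,0,0,6,0,0.2,0,0,6,0,0.25,0,0,6,0,0.28,0,0,6,0,0.3,0,0,6,0,0.31,0,0,6,0,0.31],
)

```text
time_s: 3.5
position: [0.4485, -0.0442, 0.0412]
tcp_rot: [-0.0, 0.986, -0.168, 0.0]
wrist_force: [-0.7, 0.7, 0.5]
gripper_width: 0.0588
grip_force: 0.0
```

Request:
drive_tool(
  series=[0,0,0,0,0.318,0,0,0,0,0.324,0,0,0,0,0.33,0,0,0,0,0.33],
)

```text
time_s: 3.9
position: [0.4483, -0.0443, 0.0411]
tcp_rot: [0.0, 0.986, -0.168, -0.0]
wrist_force: [-0.8, -1.4, 0.9]
gripper_width: 0.0571
grip_force: 0.5
```

Request:
drive_tool(
  series=[0,0,0,0,0.334,0,0,0,0,0.338,0,0,0,0,0.338],
)

```text
time_s: 4.2
position: [0.4483, -0.0442, 0.0411]
tcp_rot: [0.0, 0.986, -0.168, -0.0]
wrist_force: [-1.9, -0.3, 1.4]
gripper_width: 0.0565
grip_force: 0.6
```

Request:
drive_tool(
  series=[0,0,0,0,0.341,0,0,0,0,0.343,0,0,0,0,0.343],
)

```text
time_s: 4.5
position: [0.4484, -0.0442, 0.0411]
tcp_rot: [0.0, 0.986, -0.168, -0.0]
wrist_force: [-0.2, -1.6, 1.2]
gripper_width: 0.0561
grip_force: 0.5
```

Request:
drive_tool(
  series=[0,0,0,0,0.347,0,0,0,0,0.35,0,0,0,0,0.35],
)

```text
time_s: 4.8
position: [0.4484, -0.0442, 0.0412]
tcp_rot: [0.0, 0.986, -0.168, 0.0]
wrist_force: [0.4, -1.0, -0.1]
gripper_width: 0.0553
grip_force: 2.0
```

Request:
drive_tool(
  series=[0,0,0,0,0.352,0,0,0,0,0.354,0,0,0,0,0.354],
)

```text
time_s: 5.1
position: [0.4484, -0.0442, 0.0412]
tcp_rot: [0.0, 0.986, -0.168, 0.0]
wrist_force: [-0.9, -0.8, 1.8]
gripper_width: 0.0553
grip_force: 5.9
```

Request:
drive_tool(
  series=[0,0,0,0,0.356,0,0,0,0,0.358,0,0,0,0,0.358],
)

```text
time_s: 5.4
position: [0.4485, -0.0442, 0.0412]
tcp_rot: [0.0, 0.986, -0.168, 0.0]
wrist_force: [-1.5, -2.6, 2.7]
gripper_width: 0.0547
grip_force: 11.2
```

Request:
drive_tool(
  series=[0,0,-2,0,0.358,0,0,-5,0,0.358,0,0,-10,0,0.358,0,0,-15,0,0.358,0,0,-15,0,0.358],
)

```text
time_s: 5.9
position: [0.4491, -0.044, 0.0569]
tcp_rot: [-0.0, 0.986, -0.168, 0.001]
wrist_force: [0.4, -0.7, -0.4]
gripper_width: 0.0551
grip_force: 11.3
```

```bash
python3 - <<'E'
from h import *
print(shift((.5214,.2592,.16),np.radians(-19.2)))
p,d=optics.camera("scene"); cv2.imwrite("pics/s2.png",cv2.resize(p[150:300,190:370],None,fx=4,fy=4))
E
```

```text
(array([ -31.7, -310.2, -102.8]), np.float64(-0.002), array([ 0.4491, -0.044 ,  0.0569]), 't', 5.9, 'w', 0.0551)
```

View pics/s2.png

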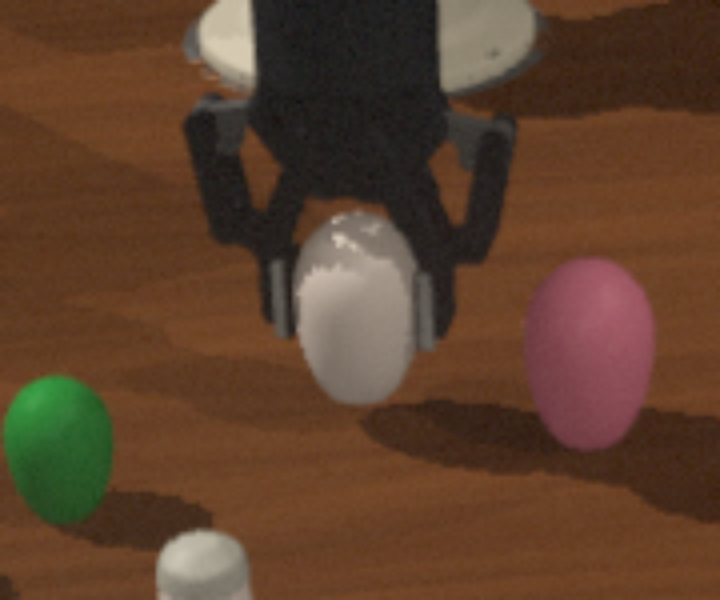

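The large egg is off the table and upright between the pads, foot at about row 405 against 437 before. Next I carry it over the wide pocket.

Request:
drive_tool(
  series=[0,0,-10,0,0.358,0,0,-25,0,0.358,0,0,-45,0,0.358,0,-5,-65,0,0.358,0,-15,-85,0,0.358,-2,-30,-98,0,0.358,-5,-50,-103,0,0.358,-7,-70,-103,0,0.358,-9,-90,-103,0,0.358,-11,-110,-103,0,0.358],
)

```text
time_s: 6.95
position: [0.4743, 0.064, 0.1598]
tcp_rot: [-0.0, 0.986, -0.168, 0.0]
wrist_force: [0.4, -0.4, -0.6]
gripper_width: 0.055
grip_force: 11.3
```

Request:
drive_tool(
  series=[-2,-20,0,0,0.358,-4,-40,0,0,0.358,-6,-60,0,0,0.358,-8,-80,0,0,0.358,-10,-100,0,0,0.358,-12,-120,0,0,0.358,-14,-140,0,0,0.358,-16,-160,0,0,0.358,-18,-180,0,0,0.358,-20,-190,0,0,0.358],
)

```text
time_s: 7.95
position: [0.5189, 0.2514, 0.1589]
tcp_rot: [-0.0, 0.986, -0.167, 0.0]
wrist_force: [-0.3, -0.8, -1.0]
gripper_width: 0.0554
grip_force: 11.3
```

Request:
drive_tool(
  series=[0,-6,0,0,0.358,0,-10,0,0,0.358,0,-10,0,0,0.358,0,-10,0,0,0.358],
)

```text
time_s: 8.35
position: [0.5215, 0.2581, 0.1591]
tcp_rot: [0.0, 0.986, -0.168, -0.0]
wrist_force: [0.2, -0.5, -1.5]
gripper_width: 0.0549
grip_force: 11.3
```

```bash
python3 - <<'E'
from h import *
print(shift((.5224,.2600,.049),np.radians(-19.2)),env.observe()["grip_force"])
E
```

```text
(array([  0.3,  -2.2, 110.1]), np.float64(-0.002), array([0.5215, 0.2581, 0.1591]), 't', 8.3, 'w', 0.0549) 11.314594742143527
```

Request:
drive_tool(
  series=[0,-2,10,0,0.358,0,-2,25,0,0.358,0,-2,40,0,0.358,0,-2,55,0,0.358,0,-2,70,0,0.358,0,-2,82,0,0.358,0,-2,91,0,0.358,0,-2,97,0,0.358,0,-2,100,0,0.358,0,-2,100,0,0.358],
)

```text
time_s: 9.35
position: [0.5223, 0.2605, 0.059]
tcp_rot: [0.0, 0.986, -0.168, -0.0]
wrist_force: [-0.2, 0.4, -1.4]
gripper_width: 0.0549
grip_force: 11.3
```

```bash
python3 - <<'E'
from h import *
print(shift((.5224,.2600,.049),np.radians(-19.2)))
p,d=optics.camera("scene"); cv2.imwrite("pics/s3.png",cv2.resize(p[180:340,400:530],None,fx=3.7,fy=3.7))
E
```

```text
(array([ 0.3,  0.4, 10. ]), np.float64(-0.002), array([0.5223, 0.2605, 0.059 ]), 't', 9.3, 'w', 0.0549)
```

View pics/s3.png

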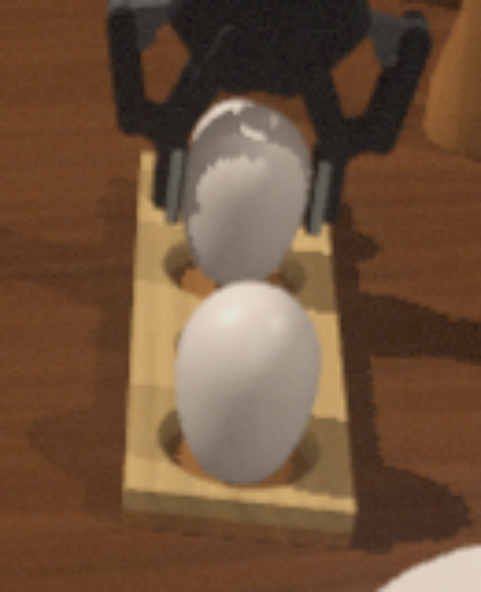

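The egg hangs centred over the wide pocket (egg column 241, pocket centre about 234). I'll lower the last 10 mm gently.

Request:
drive_tool(
  series=[0,1,3,0,0.358,0,1,6,0,0.358,0,1,8,0,0.358,0,1,8,0,0.358],
)

```text
time_s: 9.8
position: [0.5218, 0.2595, 0.0508]
tcp_rot: [0.0, 0.986, -0.168, -0.0]
wrist_force: [1.5, -0.6, -1.0]
gripper_width: 0.0549
grip_force: 11.3
```

Request:
drive_tool(
  series=[0,0,0.5,0,0.358,0,0,1,0,0.358,0,0,1,0,0.358,0,0,1,0,0.358],
)

```text
time_s: 10.2
position: [0.522, 0.2596, 0.0502]
tcp_rot: [-0.0, 0.986, -0.168, 0.0]
wrist_force: [0.3, -0.1, -0.7]
gripper_width: 0.0547
grip_force: 11.3
```

Request:
drive_tool(
  series=[0,0,0.5,0,0.358,0,0,0.8,0,0.358,0,0,0.8,0,0.358,0,0,0.8,0,0.358],
)

```text
time_s: 10.6
position: [0.522, 0.2596, 0.0494]
tcp_rot: [-0.0, 0.986, -0.168, 0.0]
wrist_force: [-0.5, 0.5, 0.0]
gripper_width: 0.0549
grip_force: 11.3
```

Request:
drive_tool(
  series=[0,0,0.5,0,0.358,0,0,0.5,0,0.358,0,0,0.5,0,0.358],
)

```text
time_s: 10.9
position: [0.5221, 0.2596, 0.0493]
tcp_rot: [-0.0, 0.986, -0.168, 0.0]
wrist_force: [-0.9, -1.2, 3.8]
gripper_width: 0.055
grip_force: 11.5
```

The floor is touched at 3.8 N, so I release slowly and retreat.

Request:
drive_tool(
  series=[0,0,0,0,0.354,0,0,0,0,0.35,0,0,0,0,0.345,0,0,0,0,0.335,0,0,0,0,0.32,0,0,0,0,0.3,0,0,0,0,0.25,0,0,0,0,0.2,0,0,0,0,0.15,0,0,0,0,0.15],
)

```text
time_s: 11.9
position: [0.522, 0.2596, 0.0489]
tcp_rot: [-0.0, 0.986, -0.168, 0.0]
wrist_force: [0.7, -0.1, -0.2]
gripper_width: 0.0727
grip_force: 0.0
```

Request:
drive_tool(
  series=[0,0,-5,0,0.15,0,0,-15,0,0.15,0,0,-30,0,0.15,0,0,-50,0,0.15,0,0,-75,0,0.15,0,0,-100,0,0.15,0,0,-120,0,0.15,0,0,-120,0,0.15],
)

```text
time_s: 12.7
position: [0.5237, 0.2608, 0.1733]
tcp_rot: [-0.003, 0.986, -0.167, 0.003]
wrist_force: [-0.6, 0.7, 0.9]
gripper_width: 0.0724
grip_force: 0.0
```

```bash
python3 - <<'E'
from h import *
print(shift((.5415,-.2500,.12),np.radians(-19.2)))
p,d=optics.camera("scene"); cv2.imwrite("pics/s4.png",cv2.resize(p[180:340,400:530],None,fx=3.7,fy=3.7))
_,ss,cs=blob(white(p),(154,280)); print(ss,cs)
E
```

```text
(array([185.1, 476.6,  50.9]), np.float64(-0.001), array([0.5237, 0.2608, 0.1733]), 't', 12.7, 'w', 0.0724)
[139 260  29  39 898] [153.26391982 278.67371938]
```

View pics/s4.png

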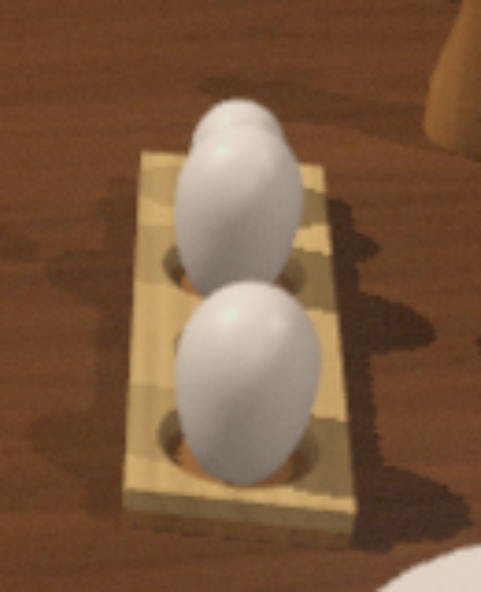

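The large egg stands upright in the wide pocket, at column 239. Now the small one.

Request:
drive_tool(
  series=[10,25,0,0,0.2,25,65,0,0,0.22,42,108,0,0,0.22,59,150,5,0,0.22,75,193,5,0,0.22,92,235,5,0,0.22,108,278,5,0,0.22,125,320,5,0,0.22,140,360,5,0,0.22,155,400,5,0,0.22],
)

```text
time_s: 13.75
position: [0.5351, -0.1709, 0.1629]
tcp_rot: [-0.0, 0.986, -0.168, -0.001]
wrist_force: [0.3, 0.8, -0.0]
gripper_width: 0.0666
grip_force: 0.0
```

Request:
drive_tool(
  series=[14,35,10,0,0.22,25,65,20,0,0.22,30,77,30,0,0.22,30,77,45,0,0.22,30,77,45,0,0.22,30,77,45,0,0.22],
)

```text
time_s: 14.35
position: [0.5386, -0.2512, 0.1183]
tcp_rot: [0.0, 0.986, -0.167, -0.001]
wrist_force: [1.0, -0.1, 0.4]
gripper_width: 0.0664
grip_force: 0.0
```

```bash
python3 - <<'E'
from h import *
print(shift((.5415,-.2500,.031),np.radians(-19.2)))
E
```

```text
(array([ 2.4, -2.1, 87.3]), np.float64(-0.001), array([ 0.5386, -0.2512,  0.1183]), 't', 14.3, 'w', 0.0664)
```

Request:
drive_tool(
  series=[2.4,-2,15,0,0.22,2.4,-2,30,0,0.22,2.4,-2,45,0,0.22,2.4,-2,60,0,0.22,2.4,-2,72,0,0.22,2.4,-2,80,0,0.22,2.4,-2,83,0,0.22,2.4,-2,83,0,0.22],
)

```text
time_s: 15.15
position: [0.542, -0.2505, 0.0358]
tcp_rot: [0.0, 0.986, -0.167, -0.0]
wrist_force: [-0.9, 0.3, 0.9]
gripper_width: 0.0665
grip_force: 0.0
```

```bash
python3 - <<'E'
from h import *
print(shift((.5415,-.2500,.035),np.radians(-19.2)))
p,d=optics.camera("scene"); cv2.imwrite("pics/s5.png",cv2.resize(p[190:330,80:250],None,fx=4,fy=4))
E
```

```text
(array([-0.6, -0.3,  0.8]), np.float64(-0.001), array([ 0.542 , -0.2505,  0.0358]), 't', 15.2, 'w', 0.0665)
```

View pics/s5.png

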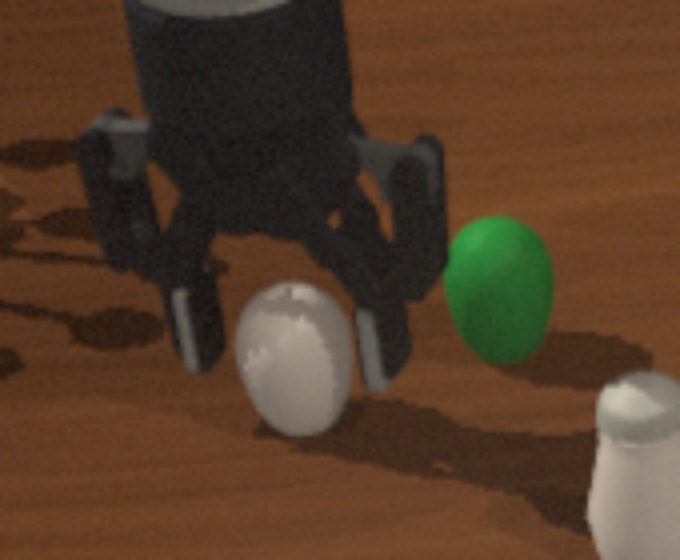

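The small egg sits between the pads (egg column 295; the finger centre works out to the same, allowing for the 30° view). I lower 2 mm and close in small steps.

Request:
drive_tool(
  series=[0,0,2,0,0.26,0,0,2,0,0.3,0,0,2,0,0.34,0,0,2,0,0.38,0,0,2,0,0.42,0,0,2,0,0.44,0,0,2,0,0.45,0,0,2,0,0.455,0,0,2,0,0.46,0,0,2,0,0.46],
)

```text
time_s: 16.2
position: [0.5419, -0.2507, 0.0338]
tcp_rot: [-0.0, 0.986, -0.168, -0.0]
wrist_force: [0.4, -0.3, -1.1]
gripper_width: 0.0458
grip_force: 0.0
```

Request:
drive_tool(
  series=[0,0,0,0,0.464,0,0,0,0,0.468,0,0,0,0,0.472,0,0,0,0,0.472],
)

```text
time_s: 16.6
position: [0.5418, -0.2507, 0.0338]
tcp_rot: [0.0, 0.986, -0.168, -0.0]
wrist_force: [0.1, -0.2, 0.4]
gripper_width: 0.0451
grip_force: 0.0
```

Request:
drive_tool(
  series=[0,0,0,0,0.475,0,0,0,0,0.478,0,0,0,0,0.478],
)

```text
time_s: 16.9
position: [0.5419, -0.2507, 0.0338]
tcp_rot: [0.0, 0.986, -0.168, 0.0]
wrist_force: [-0.8, 0.1, 0.9]
gripper_width: 0.0443
grip_force: 0.0
```

Request:
drive_tool(
  series=[0,0,0,0,0.481,0,0,0,0,0.484,0,0,0,0,0.484],
)

```text
time_s: 17.2
position: [0.5418, -0.2507, 0.0338]
tcp_rot: [0.0, 0.986, -0.168, -0.0]
wrist_force: [-0.0, 0.6, -0.4]
gripper_width: 0.0442
grip_force: 0.0
```

Request:
drive_tool(
  series=[0,0,0,0,0.486,0,0,0,0,0.489,0,0,0,0,0.489],
)

```text
time_s: 17.5
position: [0.5419, -0.2506, 0.0338]
tcp_rot: [-0.0, 0.986, -0.168, 0.0]
wrist_force: [0.4, 0.4, 0.3]
gripper_width: 0.0438
grip_force: 0.3
```

Request:
drive_tool(
  series=[0,0,0,0,0.491,0,0,0,0,0.494,0,0,0,0,0.494],
)

```text
time_s: 17.8
position: [0.5419, -0.2506, 0.0339]
tcp_rot: [-0.0, 0.986, -0.168, 0.0]
wrist_force: [-0.7, 1.2, 0.4]
gripper_width: 0.0431
grip_force: 3.4
```

Request:
drive_tool(
  series=[0,0,0,0,0.496,0,0,0,0,0.498,0,0,0,0,0.498],
)

```text
time_s: 18.1
position: [0.5419, -0.2506, 0.034]
tcp_rot: [-0.0, 0.986, -0.168, 0.0]
wrist_force: [0.3, 0.7, 1.4]
gripper_width: 0.0431
grip_force: 7.7
```

Request:
drive_tool(
  series=[0,0,0,0,0.5,0,0,0,0,0.5],
)

```text
time_s: 18.3
position: [0.542, -0.2506, 0.034]
tcp_rot: [0.0, 0.986, -0.168, 0.0]
wrist_force: [0.1, 2.1, 2.9]
gripper_width: 0.043
grip_force: 10.2
```

Request:
drive_tool(
  series=[0,0,-2,0,0.5,0,0,-5,0,0.5,0,0,-10,0,0.5,0,0,-20,0,0.5,0,0,-40,0,0.5,0,0,-60,0,0.5,0,0,-85,0,0.5,0,0,-110,0,0.5,0,0,-126,0,0.5,0,0,-126,0,0.5],
)

```text
time_s: 19.3
position: [0.5435, -0.2512, 0.1635]
tcp_rot: [0.0, 0.986, -0.167, 0.004]
wrist_force: [0.1, 0.2, -0.9]
gripper_width: 0.0429
grip_force: 10.2
```

```bash
python3 - <<'E'
from h import *
print(shift((.5877,.2360,.16),np.radians(-19.2)),env.observe()["grip_force"])
p,d=optics.camera("scene"); n,l,s,c=cv2.connectedComponentsWithStats(white(p).astype(np.uint8))
print([(a.tolist(),b.round(0).tolist()) for a,b in zip(s,c) if 300<a[4]<3000 and b[0]<350 and b[1]>130])
E
```

```text
(array([-119. , -474.5,    2.9]), np.float64(-0.001), array([ 0.5435, -0.2512,  0.1635]), 't', 19.3, 'w', 0.0429) 10.203693117946386
[([236, 129, 88, 48, 2911], [280.0, 155.0]), ([125, 185, 29, 42, 897], [138.0, 205.0]), ([227, 282, 32, 54, 1317], [242.0, 310.0]), ([315, 392, 35, 23, 436], [333.0, 406.0]), ([234, 406, 59, 18, 714], [263.0, 414.0]), ([235, 429, 65, 43, 2221], [266.0, 450.0]), ([142, 440, 67, 40, 2277], [177.0, 461.0]), ([50, 450, 70, 30, 1177], [94.0, 468.0])]
```

Request:
drive_tool(
  series=[-3,-10,0,0,0.5,-8,-30,0,0,0.5,-14,-55,0,0,0.5,-20,-80,0,0,0.5,-26,-105,0,0,0.5,-32,-130,0,0,0.5,-39,-155,0,0,0.5,-45,-180,0,0,0.5,-51,-205,0,0,0.5,-58,-230,0,0,0.5],
)

```text
time_s: 20.35
position: [0.5621, -0.0129, 0.1582]
tcp_rot: [0.001, 0.986, -0.168, -0.002]
wrist_force: [-0.2, -0.8, -0.2]
gripper_width: 0.0428
grip_force: 10.2
```

Request:
drive_tool(
  series=[-6,-25,0,0,0.5,-12,-50,0,0,0.5,-18,-75,0,0,0.5,-25,-100,0,0,0.5,-31,-125,0,0,0.5,-38,-150,0,0,0.5,-45,-175,0,0,0.5,-51,-200,0,0,0.5,-57,-225,0,0,0.5,-60,-238,0,0,0.5],
)

```text
time_s: 21.35
position: [0.5842, 0.232, 0.1581]
tcp_rot: [0.001, 0.986, -0.167, -0.001]
wrist_force: [-0.2, 1.0, -1.0]
gripper_width: 0.0428
grip_force: 10.2
```

Request:
drive_tool(
  series=[-1,-4,0,0,0.5,-1,-6,0,0,0.5,-1,-6,0,0,0.5,-1,-6,0,0,0.5],
)

```text
time_s: 21.75
position: [0.5861, 0.2351, 0.1598]
tcp_rot: [0.0, 0.986, -0.168, -0.0]
wrist_force: [-0.3, -0.9, -1.1]
gripper_width: 0.0432
grip_force: 10.2
```

```bash
python3 - <<'E'
from h import *
print(shift((.5877,.2360,.042),np.radians(-19.2)),env.observe()["grip_force"])
E
```

```text
(array([  1.3,  -1.5, 117.8]), np.float64(-0.003), array([0.5861, 0.2351, 0.1598]), 't', 21.8, 'w', 0.0432) 10.212925729283597
```

Request:
drive_tool(
  series=[1.3,-1.5,10,0,0.5,1.3,-1.5,25,0,0.5,1.3,-1.5,40,0,0.5,1.3,-1.5,55,0,0.5,1.3,-1.5,70,0,0.5,1.3,-1.5,85,0,0.5,1.3,-1.5,95,0,0.5,1.3,-1.5,102,0,0.5,1.3,-1.5,106,0,0.5,1.3,-1.5,106,0,0.5],
)

```text
time_s: 22.75
position: [0.5878, 0.2368, 0.0535]
tcp_rot: [0.0, 0.986, -0.168, -0.0]
wrist_force: [-0.4, 0.1, -0.8]
gripper_width: 0.043
grip_force: 10.2
```

```bash
python3 - <<'E'
from h import *
print(shift((.5877,.2360,.042),np.radians(-19.2)))
p,d=optics.camera("scene"); cv2.imwrite("pics/s6.png",cv2.resize(p[180:340,400:530],None,fx=3.7,fy=3.7))
E
```

```text
(array([ 0.2,  0.8, 11.5]), np.float64(-0.002), array([0.5878, 0.2368, 0.0535]), 't', 22.8, 'w', 0.043)
```

View pics/s6.png

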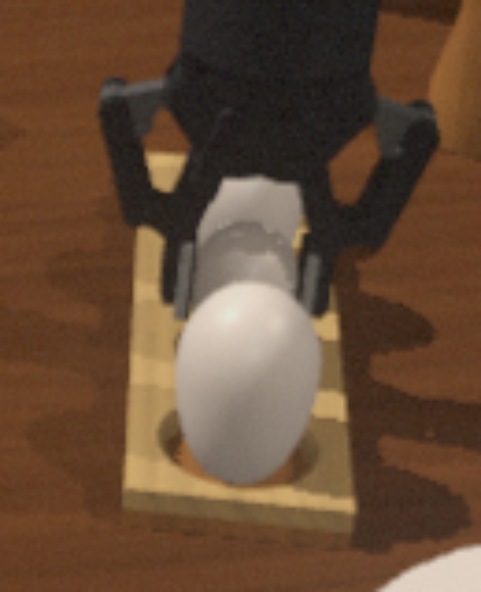

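The small egg hangs centred (column 245) between the two large eggs and clear of both. I lower it now.

Request:
drive_tool(
  series=[0,1,4,0,0.5,0,1,7,0,0.5,0,1,9,0,0.5,0,1,9.5,0,0.5,0,1,9.5,0,0.5],
)

```text
time_s: 23.3
position: [0.5876, 0.2361, 0.0443]
tcp_rot: [0.0, 0.986, -0.168, -0.0]
wrist_force: [-0.1, 0.8, -0.8]
gripper_width: 0.0429
grip_force: 10.2
```

Request:
drive_tool(
  series=[0,0,0.5,0,0.5,0,0,1,0,0.5,0,0,1,0,0.5,0,0,1,0,0.5],
)

```text
time_s: 23.7
position: [0.5876, 0.2361, 0.0434]
tcp_rot: [-0.0, 0.986, -0.168, 0.0]
wrist_force: [-0.7, -0.1, -0.1]
gripper_width: 0.0428
grip_force: 10.2
```

Request:
drive_tool(
  series=[0,0,0.5,0,0.5,0,0,0.8,0,0.5,0,0,0.8,0,0.5,0,0,0.8,0,0.5],
)

```text
time_s: 24.1
position: [0.5876, 0.2361, 0.0425]
tcp_rot: [0.0, 0.986, -0.168, -0.0]
wrist_force: [-0.1, 0.4, -0.9]
gripper_width: 0.0429
grip_force: 10.2
```

Request:
drive_tool(
  series=[0,0,0.5,0,0.5,0,0,0.5,0,0.5,0,0,0.5,0,0.5],
)

```text
time_s: 24.4
position: [0.5876, 0.2361, 0.042]
tcp_rot: [-0.0, 0.986, -0.168, 0.0]
wrist_force: [-0.5, 0.0, -0.4]
gripper_width: 0.0428
grip_force: 10.2
```

Request:
drive_tool(
  series=[0,0,0.5,0,0.5,0,0,0.5,0,0.5,0,0,0.5,0,0.5],
)

```text
time_s: 24.7
position: [0.5877, 0.2361, 0.042]
tcp_rot: [-0.0, 0.986, -0.168, 0.0]
wrist_force: [-1.3, 0.1, 3.4]
gripper_width: 0.0428
grip_force: 10.4
```

Contact. Release and retreat.

Request:
drive_tool(
  series=[0,0,0,0,0.496,0,0,0,0,0.492,0,0,0,0,0.487,0,0,0,0,0.477,0,0,0,0,0.46,0,0,0,0,0.43,0,0,0,0,0.38,0,0,0,0,0.32,0,0,0,0,0.27,0,0,0,0,0.27],
)

```text
time_s: 25.7
position: [0.5876, 0.2361, 0.0415]
tcp_rot: [0.0, 0.986, -0.168, -0.0]
wrist_force: [-0.5, -0.1, -0.0]
gripper_width: 0.062
grip_force: 0.0
```

Request:
drive_tool(
  series=[0,0,-5,0,0.27,0,0,-15,0,0.27,0,0,-30,0,0.27,0,0,-50,0,0.27,0,0,-75,0,0.27,0,0,-100,0,0.27,0,0,-140,0,0.27,0,0,-180,0,0.27,0,0,-180,0,0.27,0,0,-180,0,0.27],
)

```text
time_s: 26.7
position: [0.5878, 0.2364, 0.2238]
tcp_rot: [-0.002, 0.986, -0.168, 0.001]
wrist_force: [0.2, 0.0, -0.3]
gripper_width: 0.0621
grip_force: 0.0
```

Request:
drive_tool(
  series=[0,40,0,0,0.2,0,80,0,0,0.2,0,120,0,0,0.2,0,160,0,0,0.2,0,200,0,0,0.2,0,240,0,0,0.2,0,260,0,0,0.2,0,260,0,0,0.2,0,260,0,0,0.2],
)

```text
time_s: 27.6
position: [0.5012, -0.0096, 0.2209]
tcp_rot: [0.0, 0.986, -0.168, -0.001]
wrist_force: [0.1, 0.2, -0.5]
gripper_width: 0.0684
grip_force: 0.0
```

```bash
python3 - <<'E'
from h import *
a,_=optics.camera("scene"); b,_=optics.camera("top")
a=cv2.resize(a[190:330,405:525],None,fx=3,fy=3); b=cv2.resize(b[140:340,110:250],None,fx=2.1,fy=2.1)
cv2.imwrite("pics/final.png",np.hstack([a,b])); print(a.shape,b.shape,env.observe()["time_s"])
E
```

```text
(420, 360, 3) (420, 294, 3) 27.7
```

View pics/final.png

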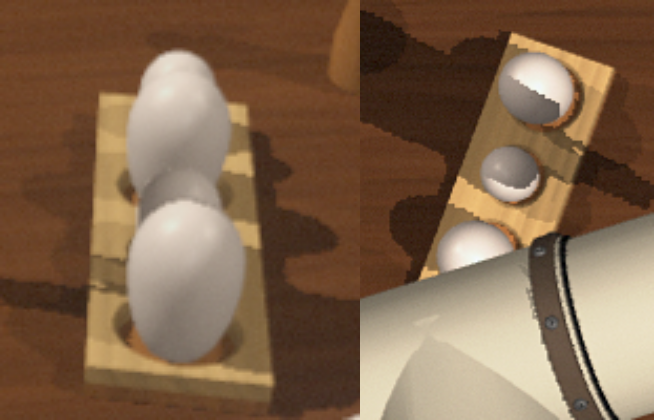

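The picture shows all four eggs upright in the tray, with the small one at (180,195) in the left view and (510,173) in the top view. I'm handing it in.

```bash
python3 -c "
from cell import env
print(env.finish_job())"
```

```text
the job is handed in; nothing more can be done
None
```

Job handed in at about 28 s: the large egg stands upright in the wide pocket and the small egg in the narrow one, both released and the arm clear (grip peaked at about 11.5 N a finger); the judge returned no verdict.

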